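Spot-check a sloping sugar cake with the contact thermometer

ROBOT

A 6-joint arm with a two-finger parallel gripper is mounted at the origin on the work surface. World frame = base frame: x ahead of the robot, y to its left, z up, the work surface at z = 0. Lengths are in m, angles in rad, forces in N, time in s.
With the tool pointing down it reaches from about 0.25 to 0.725 m from the base axis. Payload 4 kg.
Tool frame: the origin (TCP) lies at the very end of the fingers, on their centre line; the grasp point (between the pads) lies 19 mm behind it; z points along the fingers, y is the line along which they close (so a half turn about z gives the same grasp; the last joint's range is limited). The gripper opens to 85 mm and grips with 20 to 120 N. Pads are 22 mm wide; open, the fingers measure 114 mm over their backs; the gripper's body (76 mm by 85 mm) begins 54 mm behind the grasp point. The pads swing forward as they close: fully open they stand 13 mm farther back than shut.
Start: joints at [-1.137, 0.241, 0.005, 1.335, 0, 1.571], TCP at [0.21, -0.454, 0.231] pointing down, gripper open.
Joint ranges: [-2.72, 2.72], [-1.05, 1.87], [-1.09, 1.28], [-1.99, 2.15], [-1.42, 1.44], [-3.14, 3.14]. Speed limits (rad/s): [2.79, 2.79, 3.14, 3.14, 3.14, 3.14].

INTERFACE

Orientations are given as a unit quaternion [x, y, z, w].
In Python, from workcell import bot gives the robot as it stands.
- The arm moves only by the tool carry_out, never from a script. Its argument "increments" is one flat list of numbers, 5 for each row, row after row: the finger opening in cm, from 0 to 8.54, then the shift along the tool's x, y, z in cm, then the turn about the tool's z in rad. A call has exactly 5 rows; each row shifts and turns the commanded pose from where the row before left it, along the tool's axes as they then stand; what a row does not reach is not made up. A row lasts 1/8 s, in which the tool goes at most 62.5 mm and 10.7 degrees, less where a joint would pass 70% of its speed; a pose out of reach is approached as far as the arm can. A call with a gripper value outside its range is refused whole. The fingers move at their own pace and stop on an object; the grip force is fixed at half the most. Time passes only in rows, so rows that do not move let the fingers close, or fill a call up. It gives the time, the measured TCP pose, the force, the opening and the grip force at its end, in the units of the state.
- bot.get_obs(): the state, without advancing time (a new reading comes with each control period).
- bot.camera(name): name is "side" or "top"; returns a dict with "pixels" (420x560x3 uint8, blue, green, red), "range_z" (420x560 float32, m along the optical axis (not along the pixel's ray), 0 where there is no reading), "mtx" (3x3 intrinsics, pixels), "eye" and "attitude" of the camera in the world. Camera axes: x right, y down, z forward; pixel columns grow to the right and rows downward; lengths in m; the calibration is good to about 2 mm. A picture is of the moment at which its call begins.
- bot.job_done(): hands the job in; it is judged then, once.
Trained networks look in a picture, given as the dict that the camera call returned (one of the last four; its "shot" number tells which), for a name from the list of things; names that differ only in an ending like _2 or _b are one class to them, and where a whole thing is asked for, a point or a joint stands for the part that bears it (a point fixed in the world has none). Each returns a list of dicts, best first, with "p" (0 to 1); they miss things now and then, are a little off and sometimes report something else, mostly with a low value. They report only what shows in the picture. A call takes as long as a camera call. They do not tell look-alikes from the thing itself.
- bot.find_in(picture, name): "xyz" ([x, y, z] in m, in the coordinates of the camera as it stood for that picture, good to about 4 mm: the middle of the surface that is visible of it).
- bot.regions_of(picture, name): "mask" (420x560 bool, what is visible of it).
- bot.place_of(picture, name): "xyz" ([x, y, z] in m, in the coordinates of the camera as it stood for that picture, good to about 4 mm: a listed point, or the origin of a listed thing).
The state is a dict: "clock": time; "joint_pos": joint angles; "joint_vel": joint speeds; "tau": joint torques, N m; "eef_pos": TCP position; "tool_rot": TCP orientation; "ft_force": force on the tool from outside, world axes, zero at the start; "ft_torque": the same for the moment, N m; "grip_width": finger opening in m; "grasp_force": force on a finger pad.
Only numpy, scipy, OpenCV 4.12 (cv2) and the standard library are available. Lean on these libraries where they do the work, as an engineer would, in place of code of your own. Each camera call takes 0.05 s, during which the arm holds its last target. There are 200 camera calls.

TASK

Take the contact thermometer out of its stand and press its sprung tip squarely onto the sloping face of the brown sugar cake on the tilting rest, inside the small moulded ring at the middle, gently enough that the tip gives way without bottoming out, and hold it steady for two seconds. Then push the thermometer back down into its stand until its collar sits on the rim, upright, and let go. Nothing else on the bench may be shifted, the cake must never be pressed hard, and the gripper itself stays off the cake and its rest.

Things in the scene. Friction and masses are not known exactly. Their poses are not given: they have to be found in the camera images.
- probe: contact thermometer, 172 mm long, 0.18 kg, stem down in its stand. Origin on its axis under the round black collar (42 mm across, 8 mm thick); z points along the axis from tip to top. Grey grip, 32 mm along x, 26 mm along y, from 8 to 87 mm above the origin. Steel stem 14 mm across to 64 mm below the origin, tapered end to 72 mm, then the sprung tip, 10 mm across, to 86 mm below
- tip (a point): end of the thermometer's sprung tip, on the axis, 86 mm below probe's origin when not pressed; moves with the tip, axes as probe. The tip slides 12 mm into the stem against a spring of 0.7 N per mm (8.4 N when bottomed out)
- stand: fixed thermometer stand: round dark foot 96 mm across, 12 mm high, with an upright grey tube 32 mm across, 100 mm high, its bore 18 mm wide and open to 14 mm above the table. Origin under the centre of the foot, z up
- stand_mouth (a point): centre of the tube's upper rim, 100 mm above the table; with the thermometer home its collar rests on this rim and probe's origin is here
- rest: fixed steel inspection rest, foot 150 mm (x) by 140 mm (y), with a white deck hinged along its front (-x) edge 34 mm up and propped at 0.30 to 0.62 rad of slope, so that the deck faces up and towards the rest's -x side. It carries the round brown cake, 130 mm across. Origin under the centre of the foot, z up
- deck_top (a point): centre of the deck's upper surface, under the cake's centre; z is the deck's normal (square to the cake's face, and the cake's axis), x runs up the slope. Cakes differ: the face lies 28 to 48 mm from this point along z, different each time, to be found by touch. A thin moulded ring 36 mm across marks the middle of the face
- cake_a: loose flat sugar cake, bystander, 104 mm across, 42 mm high; origin under its centre
- mould: loose wooden mould ring, bystander, 110 mm across, 45 mm high; origin under its centre
- jar: loose clear jar, bystander, 58 mm across, 85 mm high; origin under its centre
- spatula: loose spatula, bystander, lying on the bench along its x axis
- brush: loose brush, bystander, lying on the bench along its x axis
- cake_b: loose flat sugar cake, bystander, 124 mm across, 46 mm high; origin under its centre
- can: loose can, bystander, 72 mm across, 100 mm high; origin under its centre
Things that resemble listed ones, but are neither listed nor needed, are in the scene too. Of the things like the rest, leave any that is orange; of the rest the smaller one is meant. Of the things that look like the stand, take the one that is farthest to the robot's left at the start.

How it is judged:
By the outcome, as a careful person would: the job done as asked, in the order asked, and still so for the second after the job is handed in, with the robot touching nothing.
It also fails if it takes over 58 s, if anything falls off the work surface, if the arm or the gripper's body presses on something with over 40 N, if the wrist force passes 120 N, or if a joint passes its speed limit or range.

## Working session

There is one attempt and no reset: what is moved stays moved. The work goes in short steps, Python scripts to look and compute and a tool call to move; the robot and the scene stay as the last step left them, time stands still between calls to the robot, and variables do not carry over. Pictures are saved under pics/ and viewed, at most 10 in all, crops included, and the job is handed in when it is done.

Besides the shell and the picture viewer there is one more tool, called in YAML: its name, and indented under it one key for each argument. carry_out: Moves the arm, as the interface text tells. Its arguments: {"type":"object","properties":{"increments":{"type":"array","items":{"type":"number"}}},"required":["increments"]}

```bash
mkdir -p pics; cat > h.py <<'E'
import numpy as np, cv2
from scipy.spatial.transform import Rotation as R
from workcell import bot
np.set_printoptions(precision=4,suppress=True)
def cw(p,x):
    a=np.array(p["attitude"],float)
    M=a if a.shape==(3,3) else R.from_quat(a).as_matrix()
    return np.asarray(x)@M.T+np.array(p["eye"])
def cloud(p):
    z=p["range_z"];K=p["mtx"];v,u=np.mgrid[:420,:560]
    return cw(p,np.stack([(u-K[0,2])/K[0,0]*z,(v-K[1,2])/K[1,1]*z,z],-1))
def px(p,w):
    a=np.array(p["attitude"],float);M=a if a.shape==(3,3) else R.from_quat(a).as_matrix()
    c=(np.asarray(w)-p["eye"])@M;return (p["mtx"]@c/c[2])[:2].round()
E
cat > a.py <<'E'
from h import *
o=bot.get_obs();print(o)
for n in ["side","top"]:
    p=bot.camera(n);print(n,p["eye"],p["attitude"],p["mtx"][0])
    cv2.imwrite(f"pics/{n}0.png",p["pixels"])
    np.savez(f"{n}0.npz",c=cloud(p),px=p["pixels"])
    for t in ["probe","stand","stand_mouth","rest","deck_top","tip"]:
        for d in bot.place_of(p,t): 
            w=cw(p,d["xyz"]);print(t,round(d["p"],2),w,px(p,w))
E
python3 a.py
```

```text
{'clock': 0.0, 'joint_pos': array([-1.137 ,  0.2414,  0.0037,  1.3352, -0.    ,  1.5708]), 'joint_vel': array([ 0.0007, -0.0016, -0.0003,  0.0006,  0.0005,  0.0006]), 'tau': array([  0.0004, -37.2319,  25.2408,   0.0169,   0.0001,   0.    ]), 'eef_pos': array([ 0.2099, -0.4531,  0.2304]), 'tool_rot': array([ 0.9766,  0.2152, -0.0002, -0.001 ]), 'ft_force': array([ 0.0632,  0.3271, -0.1146]), 'ft_torque': array([-0.0505,  0.0025, -0.0229]), 'grasp_force': 0.0, 'grip_width': 0.08563627620254541}
side [0.3961 0.8201 0.7685] [-0.0986  0.8998 -0.4228  0.0428] [418.7874   0.     285.0689]
probe 0.75 [0.5757 0.259  0.0962] [257. 268.]
stand 0.65 [ 0.8416  0.023  -0.0023] [188. 212.]
stand_mouth 0.7 [0.5721 0.2613 0.0975] [258. 269.]
stand_mouth 0.68 [0.8417 0.021  0.0992] [183. 183.]
rest 0.75 [ 0.2911 -0.2291  0.0008] [392. 184.]
rest 0.7 [0.2975 0.229  0.0004] [384. 308.]
rest 0.69 [ 0.5725 -0.247  -0.0021] [301. 169.]
deck_top 0.85 [ 0.2964 -0.2239  0.0716] [394. 166.]
deck_top 0.81 [0.3054 0.2252 0.0587] [385. 289.]
deck_top 0.75 [ 0.5499 -0.2446  0.0857] [309. 147.]
deck_top 0.67 [ 0.4469 -0.4629  0.0004] [348. 138.]
tip 0.54 [0.57   0.2607 0.0988] [259. 268.]
top [ 0.3753 -0.0092  1.3035] [-0.7004  0.7088 -0.0514  0.0655] [388.7761   0.     278.6289]
probe 0.61 [0.5678 0.2543 0.1024] [202. 215.]
stand 0.86 [ 0.842   0.0242 -0.0025] [276. 141.]
stand 0.62 [0.5763 0.2573 0.0042] [208. 217.]
stand_mouth 0.91 [0.839  0.0187 0.0979] [276. 132.]
stand_mouth 0.89 [0.5713 0.2524 0.0996] [203. 214.]
rest 0.85 [ 0.2952  0.2224 -0.0002] [217. 301.]
rest 0.79 [ 0.2925 -0.2379 -0.0016] [357. 301.]
rest 0.66 [ 0.5704 -0.249   0.0012] [357. 217.]
deck_top 0.93 [ 0.5506 -0.2478  0.0878] [362. 219.]
deck_top 0.88 [ 0.3016 -0.2366  0.0727] [361. 299.]
deck_top 0.75 [0.3023 0.2222 0.0542] [214. 300.]
tip 0.57 [ 0.6732 -0.4502 -0.002 ] [415. 186.]
```

View pics/side0.png

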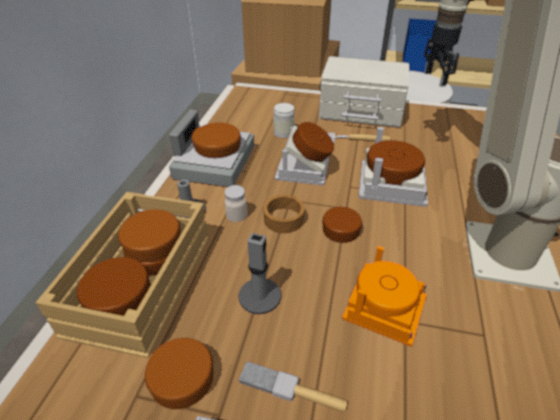

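View pics/top0.png

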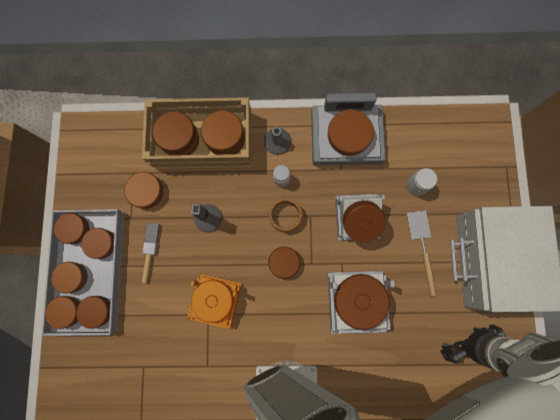

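The probe sits in the stand at side (258,270) and top (203,214). The other stand is at top (277,140). The one at (203,214) is farther to the robot's left (+y), so I take it.

There are three rests in the top view: orange (212,300), large white (361,300) and small white (363,219). The small white one is meant. I'll confirm both in one crop and measure normals.

```bash
cat > b.py <<'E'
from h import *
ims=[]
for n in ["side","top"]:
    p=bot.camera(n);C=cloud(p);I=p["pixels"]
    lab=cv2.cvtColor(I,cv2.COLOR_BGR2HSV)
    for nm,c,rad in [("small",(0.55,-0.25),.085),("big",(0.297,-0.235),.1)]:
        hx=np.hypot(C[...,0]-c[0],C[...,1]-c[1])<rad
        brown=hx&(p["range_z"]>0)&(lab[...,0]<14)&(lab[...,1]>120)&(C[...,2]>.06)
        P=C[brown]
        best=None;rng=np.random.default_rng(0)
        for _ in range(400):
            q=P[rng.choice(len(P),3,False)];nn=np.cross(q[1]-q[0],q[2]-q[0]);
            if np.linalg.norm(nn)<1e-5: continue
            nn/=np.linalg.norm(nn);nn*=np.sign(nn[2]);
            if nn[2]<.7: continue
            k=abs((P-q[0])@nn)<.003
            if best is None or k.sum()>best.sum(): best=k
        Q=P[best];m=Q.mean(0);nn=np.linalg.svd(Q-m)[2][2];nn*=np.sign(nn[2])
        e=np.linalg.svd(Q-m)[2];ext=np.ptp((Q-m)@e.T,axis=0)
        print(n,nm,len(Q),"mean",m,"mid",(Q.max(0)+Q.min(0))/2,"n",nn,"tilt",np.arccos(nn[2]),"az",np.arctan2(nn[1],nn[0]),"ext",ext)
    # probe grip top: points above 0.165 near stand
    k=(np.hypot(C[...,0]-.571,C[...,1]-.256)<.05)&(p["range_z"]>0)
    P=C[k&(C[...,2]>.178)];r=cv2.minAreaRect((P[:,:2]*1000).astype(np.float32));print("probe top",P.mean(0),P[:,2].max(),r)
    for a,b in[(.105,.13),(.13,.15),(.15,.17)]:
        P=C[k&(C[...,2]>a)&(C[...,2]<b)];print(a,P.mean(0),cv2.minAreaRect((P[:,:2]*1000).astype(np.float32)))
    P=C[k&(C[...,2]>.009)&(C[...,2]<.016)];print("foot",cv2.minEnclosingCircle((P[:,:2]*1000).astype(np.float32)))
    for (u,v) in ([(258,262),(308,150)] if n=="side" else [(204,214),(362,219)]):
        ims.append(cv2.resize(I[max(v-45,0):v+45,u-60:u+60],(400,300),interpolation=cv2.INTER_CUBIC))
cv2.imwrite("pics/crop.png",np.vstack([np.hstack(ims[:2]),np.hstack(ims[2:])]))
E
python3 b.py
```

```text
side small 604 mean [ 0.5285 -0.238   0.1261] mid [ 0.5288 -0.2414  0.1262] n [-0.5325 -0.0154  0.8463] tilt 0.5617735876227831 az -3.112594050027531 ext [0.1217 0.1208 0.0062]
side big 1192 mean [ 0.2931 -0.2252  0.107 ] mid [ 0.2971 -0.2282  0.1067] n [0.0003 0.0045 1.    ] tilt 0.004513330245244175 az 1.4994152853126181 ext [0.16   0.1567 0.0063]
probe top [0.5705 0.263  0.1847] 0.18884049630853605 ((570.727783203125, 259.8412780761719), (27.734582901000977, 32.49958038330078), 85.21209716796875)
0.105 [0.5689 0.2706 0.1147] ((567.7659912109375, 268.47998046875), (40.007869720458984, 24.330883026123047), 22.868553161621094)
0.13 [0.5684 0.2701 0.1399] ((567.6619262695312, 268.7444763183594), (36.02324676513672, 17.17058563232422), 27.719440460205078)
0.15 [0.5692 0.2704 0.1604] ((567.7140502929688, 269.1073303222656), (36.99876022338867, 18.8828125), 27.797412872314453)
foot ((571.7437744140625, 259.37542724609375), 47.49515914916992)
top small 969 mean [ 0.5308 -0.248   0.1273] mid [ 0.5306 -0.249   0.126 ] n [-0.529  -0.0197  0.8484] tilt 0.5578541793712868 az -3.104450893941035 ext [0.1265 0.12   0.0066]
top big 1748 mean [ 0.2955 -0.2328  0.1074] mid [ 0.2972 -0.2318  0.1074] n [-0.0031 -0.0072  1.    ] tilt 0.00784777204553519 az -1.9760553316090554 ext [0.1572 0.1578 0.0065]
probe top [0.5703 0.2564 0.1854] 0.19048371940482478 ((570.8319702148438, 256.5830078125), (25.992124557495117, 33.317893981933594), 89.05594635009766)
0.105 [0.5653 0.2469 0.1133] ((563.9854736328125, 247.54827880859375), (18.095727920532227, 38.2678337097168), 54.28187561035156)
0.13 [0.5636 0.2491 0.1387] ((563.8423461914062, 249.32550048828125), (14.853466987609863, 34.76302719116211), 46.8833122253418)
0.15 [0.566  0.2478 0.1606] ((564.3682861328125, 249.32093811035156), (16.263612747192383, 36.33269500732422), 49.73642349243164)
foot ((570.3259887695312, 256.5500183105469), 47.60273742675781)
```

View pics/crop.png

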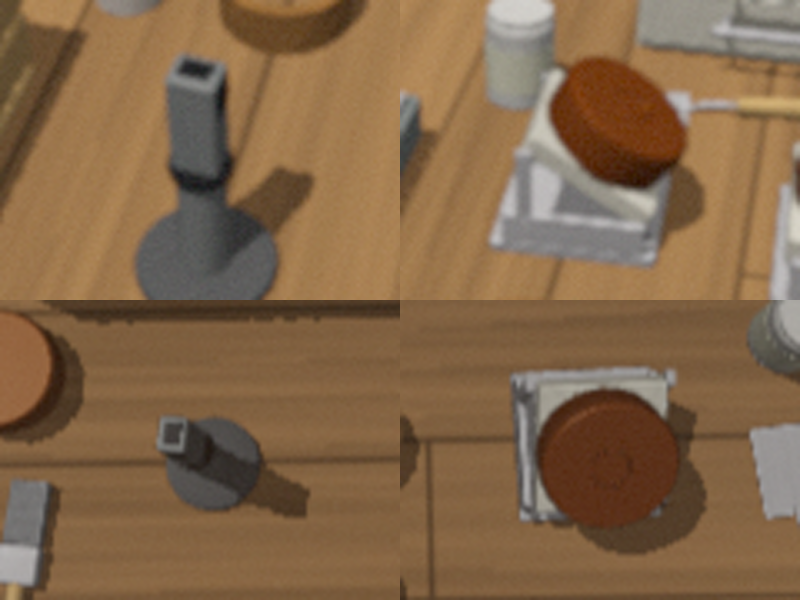

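The crop confirms the grey square grip in the left stand and the small white rest with its ring. Its slope is about 0.56 rad, facing robot −x, and its face centre is near (0.53, −0.247, 0.127). My rows have no tilt command, so tool tilt will have to come from the arm's limits. First I lift and turn the tool to yaw 0.

carry_out:
  increments: [8.54, 0, 0, -4.5, 0.087, 8.54, 0, 0, -4.5, 0.087, 8.54, 0, 0, -4.5, 0.087, 8.54, 0, 0, -4.5, 0.087, 8.54, 0, 0, -4.5, 0.086]

```text
clock: 1.42
eef_pos: [0.2101, -0.4535, 0.458]
tool_rot: [1.0, -0.002, 0.0, 0.0]
ft_force: [0.1, 0.3, -0.0]
grip_width: 0.0858
grasp_force: 0.0
```

carry_out:
  increments: [8.54, 2.5, -5, 0, 0, 8.54, 2.5, -5, 0, 0, 8.54, 2.5, -5, 0, 0, 8.54, 2.5, -5, 0, 0, 8.54, 2.5, -5, 0, 0]

```text
clock: 2.05
eef_pos: [0.3357, -0.2021, 0.4565]
tool_rot: [1.0, -0.0, 0.0, 0.0]
ft_force: [0.1, -1.3, -0.3]
grip_width: 0.0855
grasp_force: 0.0
```

carry_out:
  increments: [8.54, 4, -5, 0, 0, 8.54, 6, -5, 0, 0, 8.54, 6, -5, 0, 0, 8.54, 6, -5, 0, 0, 8.54, 6, 0, 0, 0]

```text
clock: 2.68
eef_pos: [0.579, -0.0315, 0.4573]
tool_rot: [1.0, 0.002, 0.001, -0.0]
ft_force: [1.8, -0.9, 1.7]
grip_width: 0.0857
grasp_force: 0.0
```

```bash
python3 -c "
from h import *
o=bot.get_obs();print(o['joint_pos'],o['eef_pos'],o['tool_rot'])"
```

```text
[-0.0546  0.4987  0.9802  2.0506  0.0006  3.0822] [ 0.579  -0.0315  0.4573] [ 1.      0.0024  0.0008 -0.0002]
```

carry_out:
  increments: [8.54, 0, -5, 0, 0, 8.54, 0, 0, -3, -0.18, 8.54, 0, 0, -3, -0.18, 8.54, 0, 0, -3, -0.18, 8.54, 0, 0, -3, -0.18]

```text
clock: 3.3
eef_pos: [0.5486, 0.0071, 0.5216]
tool_rot: [0.932, 0.36, 0.031, 0.008]
ft_force: [0.1, 0.7, 0.1]
grip_width: 0.0854
grasp_force: 0.0
```

```bash
cat > s.py <<'E'
from h import *
o=bot.get_obs();M=R.from_quat(o['tool_rot']).as_matrix()
print(o['clock'],'j',o['joint_pos'],'p',o['eef_pos'],'f',o['ft_force'],'t',o['ft_torque']);print(M)
E
python3 s.py
```

```text
3.3 j [0.0097 0.4492 1.0907 2.1491 0.0059 2.414 ] p [0.5486 0.0071 0.5216] f [0.0855 0.7279 0.1154] t [ 0.002   0.067  -0.0139]
[[ 0.7386  0.6712  0.0631]
 [ 0.6722 -0.7403  0.0065]
 [ 0.0511  0.0376 -0.998 ]]
```

J4 at its limit tilts the tool outward, and the tilt persists, so the arm's limits can produce the tilt I need. I'll go on raising to see how controllable it is.

carry_out:
  increments: [8.54, 0, 0, -4, -0.18, 8.54, 0, 0, -4, -0.18, 8.54, 0, 0, -4, -0.18, 8.54, 0, 0, -4, -0.18, 8.54, 0, 0, -4, -0.18]

```text
clock: 3.92
eef_pos: [0.4842, 0.0056, 0.5982]
tool_rot: [0.68, 0.727, 0.069, 0.068]
ft_force: [-0.1, -0.3, -0.6]
grip_width: 0.0858
grasp_force: 0.0
```

```bash
python3 s.py
```

```text
3.925 j [0.0076 0.2692 1.0428 2.1491 0.0064 1.513 ] p [0.4842 0.0056 0.5982] f [-0.0653 -0.2775 -0.6271] t [-0.0162  0.1993 -0.0044]
[[-0.0656  0.9788  0.194 ]
 [ 0.9978  0.0653  0.0079]
 [-0.0049  0.1941 -0.981 ]]
```

carry_out:
  increments: [8.54, 0, 0, 0, -0.185, 8.54, 0, 0, 0, -0.185, 8.54, 0, 0, 0, -0.185, 8.54, 0, 0, 0, -0.185, 8.54, 0, 0, 0, -0.185]

```text
clock: 4.55
eef_pos: [0.4846, 0.0057, 0.5977]
tool_rot: [0.284, 0.954, 0.032, 0.092]
ft_force: [-0.2, -0.9, 0.3]
grip_width: 0.0856
grasp_force: 0.0
```

carry_out:
  increments: [8.54, 0, 0, 0, -0.185, 8.54, 0, 0, 0, -0.185, 8.54, 0, 0, 0, -0.185, 8.54, 6, 0, 0, 0, 8.54, 6, 0, 0, 0]

```text
clock: 5.18
eef_pos: [0.367, 0.0095, 0.5726]
tool_rot: [0.015, 0.995, 0.005, 0.095]
ft_force: [-1.8, -0.7, 0.9]
grip_width: 0.0858
grasp_force: 0.0
```

```bash
python3 s.py
```

```text
5.175 j [ 0.0229 -0.0437  0.5849  2.0087  0.0035  0.054 ] p [0.367  0.0095 0.5726] f [-1.7898 -0.6517  0.9199] t [ 0.0173  0.2515 -0.0133]
[[-0.9815  0.0294  0.1894]
 [ 0.0315  0.9995  0.0079]
 [-0.1891  0.0137 -0.9819]]
```

```bash
cat > kin.py <<'E'
import numpy as np
J=np.array([[.2414,.0037,1.3352],[.4987,.9802,2.0506],[.4492,1.0907,2.1491],[.2692,1.0428,2.1491],[-.0437,.5849,2.0087]])
X=np.array([[.4994,.2304],[.580,.4573],[.5486,.5216],[.4842,.5982],[.367,.5726]])
def rows(j):
    a,q=j[0],j[0]-j[1];p=q+j[2];s,c=np.sin,np.cos
    return np.array([[1,0,s(a),c(a),s(q),c(q),c(p)],[0,1,c(a),-s(a),c(q),-s(q),-s(p)]])
A=np.vstack([rows(j) for j in J]);b=X.ravel()
W,res,rk,sv=np.linalg.lstsq(A,b,rcond=None)
# regularised: r0=0
A0=A[:,1:];W0=np.linalg.lstsq(A0,b,rcond=None)[0]
W0=np.r_[0,W0]
fk=lambda j,W=W0:rows(j)@W
if __name__=="__main__":
    np.set_printoptions(precision=4,suppress=True)
    print(W,sv);print(W0,np.abs(A@W0-b).max(),np.abs(A@W-b).max())
    a,q=np.mgrid[-1.05:1.87:.02,-1.09:1.28:.02]
    for p in [1.01,1.3,1.57]:
        j4=p-a+q;ok=(j4<2.15)&(j4>-1.99)
        pts=np.array([fk((x,y,p-x+y)) for x,y in zip(a[ok],q[ok])])
        for z in [.25,.3,.4,.5,.6,.7]:
            k=abs(pts[:,1]-z)<.01
            print(p,z,(pts[k,0].min(),pts[k,0].max()) if k.any() else None)
E
python3 kin.py
```

```text
[-0.0001  0.2399  0.4935  0.0001  0.0079  0.3914  0.4042] [4.4097 3.8028 0.6828 0.6752 0.2916 0.2877 0.0539]
[0.     0.2399 0.4935 0.     0.0079 0.3914 0.4042] 7.595265320115008e-05 7.480936636428126e-05
1.01 0.25 (np.float64(0.16091397640622424), np.float64(1.0182555982207733))
1.01 0.3 (np.float64(0.14436360940021437), np.float64(0.9959930822721397))
1.01 0.4 (np.float64(0.07597723101320925), np.float64(0.9398601139653299))
1.01 0.5 (np.float64(-0.04965951939477209), np.float64(0.8564984064756971))
1.01 0.6 (np.float64(0.020979436032934007), np.float64(0.748144721007713))
1.01 0.7 (np.float64(0.15491158431069857), np.float64(0.5835148296143697))
1.3 0.25 (np.float64(0.037510910863712), np.float64(0.8891403837356373))
1.3 0.3 (np.float64(0.011726078400543738), np.float64(0.8640670400369432))
1.3 0.4 (np.float64(-0.06456271592058854), np.float64(0.7951567500697037))
1.3 0.5 (np.float64(0.012952568995784008), np.float64(0.7000310945164301))
1.3 0.6 (np.float64(0.148851817531024), np.float64(0.5750774056660133))
1.3 0.7 None
1.57 0.25 (np.float64(-0.07696087130209484), np.float64(0.7732919140309751))
1.57 0.3 (np.float64(-0.10029935064869722), np.float64(0.747301189865679))
1.57 0.4 (np.float64(-0.02966039522099112), np.float64(0.6763813347221832))
1.57 0.5 (np.float64(0.10427175305677344), np.float64(0.5512286875971749))
1.57 0.6 None
1.57 0.7 None
```

The kinematics fit well, which gives a clean plan:

1. Grasp the vertical probe with the tool tilted by half the slope (0.28 rad).
2. Turn π about tool z, which leaves the probe tilted 0.56 rad, square to the face.
3. Reverse the turn to return it to the stand.

First I bring the tilt to 0.28.

carry_out:
  increments: [8.54, 0, 0, -4, 0, 8.54, 0, 0, -4, 0, 8.54, 0, 0, -4, 0, 8.54, 0, 0, 0, 0, 8.54, 0, 0, 0, 0]

```text
clock: 5.8
eef_pos: [0.3457, 0.0087, 0.6351]
tool_rot: [0.015, 0.992, 0.006, 0.125]
ft_force: [0.1, -0.3, -0.3]
grip_width: 0.0854
grasp_force: 0.0
```

```bash
python3 s.py
```

```text
5.8 j [ 0.022  -0.0269  0.8008  2.1485  0.0036  0.0532] p [0.3457 0.0087 0.6351] f [ 0.0515 -0.2647 -0.2773] t [0.0004 0.2733 0.006 ]
[[-0.9685  0.0286  0.2472]
 [ 0.0319  0.9995  0.0091]
 [-0.2468  0.0167 -0.9689]]
```

carry_out:
  increments: [8.54, 0, 0, -4, 0, 8.54, 0, 0, 0, 0, 8.54, 0, 0, 0, 0, 8.54, 0, 0, 0, 0, 8.54, 0, 0, 0, 0]

```text
clock: 6.42
eef_pos: [0.3371, 0.0085, 0.6447]
tool_rot: [0.015, 0.99, 0.007, 0.138]
ft_force: [-0.8, 0.6, 0.6]
grip_width: 0.0854
grasp_force: 0.0
```

```bash
python3 s.py
```

```text
6.425 j [ 0.0219 -0.0494  0.8062  2.149   0.0037  0.0532] p [0.3371 0.0085 0.6447] f [-0.804   0.5948  0.56  ] t [0.0042 0.2218 0.0261]
[[-0.9614  0.0282  0.2738]
 [ 0.0321  0.9994  0.0097]
 [-0.2733  0.0181 -0.9617]]
```

```bash
cat > d.py <<'E'
from h import *
import sys
o=bot.get_obs();M=R.from_quat(o['tool_rot']).as_matrix()
w=np.array([float(x) for x in sys.argv[1:4]]);d=M.T@(w-o['eef_pos'])*100
print('tool cm',d,'norm',np.linalg.norm(d),'rows',np.linalg.norm(d)/5,'per5',d/5,'per10',d/10)
E
python3 d.py .5762 .2582 .30
```

```text
tool cm [-12.7647  25.0063  39.9438] norm 48.823719046626856 rows 9.76474380932537 per5 [-2.5529  5.0013  7.9888] per10 [-1.2765  2.5006  3.9944]
```

carry_out:
  increments: [8.54, -1.28, 2.5, 4, 0, 8.54, -1.28, 2.5, 4, 0, 8.54, -1.28, 2.5, 4, 0, 8.54, -1.28, 2.5, 4, 0, 8.54, -1.28, 2.5, 4, 0]

```text
clock: 7.05
eef_pos: [0.4573, 0.1342, 0.471]
tool_rot: [0.015, 0.99, 0.007, 0.138]
ft_force: [0.6, -0.7, -0.0]
grip_width: 0.0855
grasp_force: 0.0
```

carry_out:
  increments: [8.54, -1.28, 2.5, 4, 0, 8.54, -1.28, 2.5, 4, 0, 8.54, -1.28, 2.5, 4, 0, 8.54, -1.28, 2.5, 4, 0, 8.54, -1.28, 2.5, 4, 0]

```text
clock: 7.68
eef_pos: [0.5773, 0.2589, 0.2981]
tool_rot: [0.015, 0.99, 0.007, 0.138]
ft_force: [1.0, 0.2, -0.1]
grip_width: 0.0854
grasp_force: 0.0
```

```bash
python3 s.py;python3 d.py .5762 .2582 .1337
```

```text
7.675 j [ 0.4781  0.2894  0.2044  1.2342 -0.118   0.4937] p [0.5773 0.2589 0.2981] f [ 1.047   0.2274 -0.1466] t [ 0.0081  0.252  -0.0153]
[[-0.9614  0.0281  0.2736]
 [ 0.0318  0.9995  0.0092]
 [-0.2732  0.0176 -0.9618]]
tool cm [ 4.5974 -0.3629 15.7833] norm 16.44328697946806 rows 3.288657395893612 per5 [ 0.9195 -0.0726  3.1567] per10 [ 0.4597 -0.0363  1.5783]
```

carry_out:
  increments: [8.54, 0.92, -0.07, 3.16, 0, 8.54, 0.92, -0.07, 3.16, 0, 8.54, 0.92, -0.07, 3.16, 0, 8.54, 0.92, -0.07, 3.16, 0, 8.54, 0.92, -0.07, 3.16, 0]

```text
clock: 8.3
eef_pos: [0.5755, 0.2575, 0.1337]
tool_rot: [0.015, 0.99, 0.007, 0.138]
ft_force: [0.5, -0.4, -0.3]
grip_width: 0.0856
grasp_force: 0.0
```

carry_out:
  increments: [0, 0, 0, 0, 0, 0, 0, 0, 0, 0, 0, 0, 0, 0, 0, 0, 0, 0, 0, 0, 0, 0, 0, 0, 0]

```text
clock: 8.93
eef_pos: [0.5772, 0.2583, 0.1377]
tool_rot: [0.015, 0.99, 0.008, 0.14]
ft_force: [-1.1, -0.7, 6.6]
grip_width: 0.0256
grasp_force: 59.2
```

```bash
python3 s.py; python3 -c "
from h import *
p=bot.camera('side');I=p['pixels'];cv2.imwrite('pics/g.png',cv2.resize(I[170:320,180:340],(640,600),interpolation=2))"
```

```text
8.925 j [ 0.4773  0.3692 -0.1104  0.8343 -0.118   0.493 ] p [0.5772 0.2583 0.1377] f [-1.1076 -0.7104  6.6415] t [-0.0849  0.086   0.0024]
[[-0.9601  0.0281  0.2782]
 [ 0.0326  0.9994  0.0113]
 [-0.2777  0.0199 -0.9605]]
```

View pics/g.png

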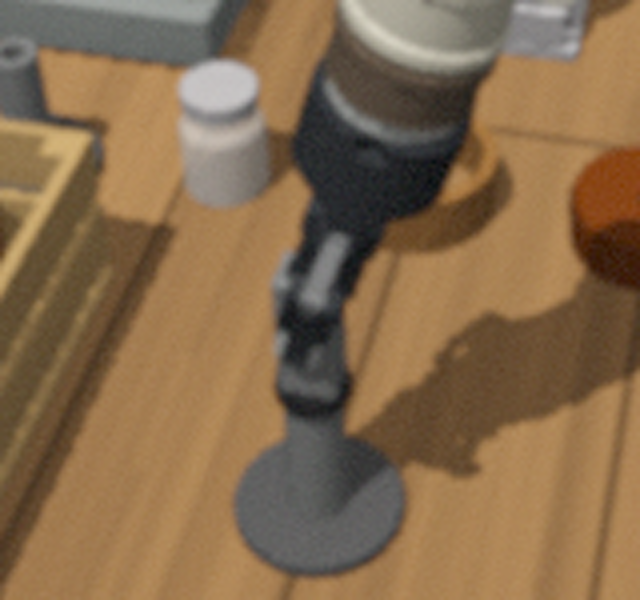

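The grip holds (25.6 mm opening, 59 N) on the tilted grasp. The crop shows the fingers on the grip above the collar, around (310,340). Now I lift straight up.

carry_out:
  increments: [0, -0.42, 0.03, -1.44, 0, 0, -0.7, 0.05, -2.4, 0, 0, -0.84, 0.06, -2.88, 0, 0, -0.84, 0.06, -2.88, 0, 0, -0.84, 0.06, -2.88, 0]

```text
clock: 9.6
eef_pos: [0.5757, 0.2574, 0.2658]
tool_rot: [0.015, 0.99, 0.007, 0.137]
ft_force: [-0.5, 0.7, -2.0]
grip_width: 0.0252
grasp_force: 60.6
```

```bash
cat > t.py <<'E'
from h import *
M0=np.array([[-.9601,.0281,.2782],[.0326,.9994,.0113],[-.2777,.0199,-.9605]]);M0=R.from_matrix(M0).as_matrix()
OT=M0.T@(np.array([.571,.258,.100])-[.5772,.2583,.1377]);AT=M0.T@np.array([0,0,1.])
F=np.array([.530,-.2475,.1268]);N=np.array([-.5305,-.0175,.8475]);N/=np.linalg.norm(N)
def st():
    o=bot.get_obs();M=R.from_quat(o['tool_rot']).as_matrix();p=o['eef_pos']
    org=p+M@OT;ax=M@AT;return o,M,p,org,ax,org-.086*ax
if __name__=="__main__":
    o,M,p,org,ax,tip=st()
    print(o['clock'],'j',o['joint_pos'],'p',p,'f',o['ft_force'],'w',o['grip_width'],o['grasp_force'])
    print('org',org,'ax',ax,'tip',tip,'tip-F along N',(tip-F)@N,'lat',(tip-F)-((tip-F)@N)*N,'angN',np.arccos(ax@N))
    print('N in tool',M.T@N, 'tool yaw',np.arctan2(M[1,0],M[0,0]))
E
python3 t.py
python3 - <<'E'
from h import *
p=bot.camera('side')
for n in ['tip','probe']:
    for d in bot.place_of(p,n): print(n,d['p'],cw(p,d['xyz']))
cv2.imwrite('pics/l.png',p['pixels'])
E
```

```text
9.6 j [ 0.4768  0.2932  0.1271  1.1545 -0.1173  0.4927] p [0.5757 0.2574 0.2658] f [-0.5403  0.7302 -1.9888] w 0.02523405232105984 60.600829124450684
org [0.5693 0.257  0.2282] ax [0.0063 0.0025 1.    ] tip [0.5687 0.2568 0.1422] tip-F along N -0.016338181146202908 lat [0.0301 0.504  0.0292] angN 0.5659465997602579
N in tool [ 0.2794 -0.0179 -0.96  ] tool yaw 3.108466639864332
tip 0.6 [ 0.5778 -0.0016  0.0023]
tip 0.55 [0.574  0.2581 0.144 ]
tip 0.47 [ 0.4447 -0.4621  0.0032]
```

View pics/l.png

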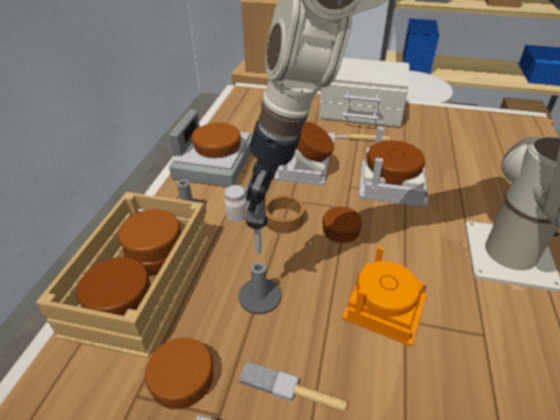

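```bash
cat > v.py <<'E'
from t import *
o,M,p,org,ax,tip=st()
Mp=M@R.from_euler('z',np.pi).as_matrix()
a=Mp@AT;print('press axis',a,'ang to N',np.arccos(a@N))
for turn in (np.pi-.06,np.pi-.03,np.pi+.03): 
    q=M@R.from_euler('z',turn).as_matrix()@AT;print(turn,np.arccos(q@N))
T=F+.05*N-Mp@(OT-.086*AT);print('hover TCP',T,'delta tool cm',M.T@(T-p)*100)
T2=T+[0,0,.06];print('hi',T2,M.T@(T2-p)*100)
E
python3 v.py
```

```text
press axis [-0.5332 -0.0216  0.8457] ang to N 0.005194327722098331
3.081592653589793 0.020850223058807925
3.1115926535897933 0.012726493801159998
3.171592653589793 0.005467738507604032
hover TCP [ 0.4323 -0.2513  0.2705] delta tool cm [ 12.1679 -51.3191  -4.9049]
hi [ 0.4323 -0.2513  0.3305] [ 10.5097 -51.2008 -10.67  ]
```

carry_out:
  increments: [0, 1, -4, -3, 0, 0, 1, -5, -2.5, 0, 0, 1, -5.2, -2, 0, 0, 1, -5.2, -2, 0, 0, 1, -5.2, -1.2, 0]

```text
clock: 10.38
eef_pos: [0.4907, 0.0112, 0.3488]
tool_rot: [0.015, 0.99, 0.007, 0.137]
ft_force: [1.1, 0.3, -2.9]
grip_width: 0.0256
grasp_force: 60.6
```

carry_out:
  increments: [0, 1.1, -5.2, 0, 0, 0, 1.1, -5.2, 0, 0, 0, 1.1, -5.2, 0, 0, 0, 1.1, -5.5, 0, 0, 0, 1.1, -5.5, 0, 0]

```text
clock: 11.0
eef_pos: [0.4303, -0.2525, 0.3279]
tool_rot: [0.015, 0.99, 0.008, 0.137]
ft_force: [2.1, 0.0, -2.4]
grip_width: 0.0252
grasp_force: 60.6
```

carry_out:
  increments: [0, 0, 0, 0, 0.185, 0, 0, 0, 0, 0.185, 0, 0, 0, 0, 0.185, 0, 0, 0, 0, 0.185, 0, 0, 0, 0, 0.185]

```text
clock: 11.62
eef_pos: [0.4308, -0.2509, 0.3276]
tool_rot: [0.459, 0.878, 0.069, 0.118]
ft_force: [-0.7, -0.1, -2.0]
grip_width: 0.0253
grasp_force: 60.9
```

carry_out:
  increments: [0, 0, 0, 0, 0.185, 0, 0, 0, 0, 0.185, 0, 0, 0, 0, 0.185, 0, 0, 0, 0, 0.185, 0, 0, 0, 0, 0.185]

```text
clock: 12.25
eef_pos: [0.4308, -0.2508, 0.3277]
tool_rot: [0.802, 0.581, 0.114, 0.075]
ft_force: [0.5, 0.1, -2.2]
grip_width: 0.0252
grasp_force: 60.9
```

carry_out:
  increments: [0, 0, 0, 0, 0.185, 0, 0, 0, 0, 0.185, 0, 0, 0, 0, 0.185, 0, 0, 0, 0, 0.185, 0, 0, 0, 0, 0.185]

```text
clock: 12.88
eef_pos: [0.4308, -0.2508, 0.3276]
tool_rot: [0.977, 0.162, 0.136, 0.016]
ft_force: [-0.2, 0.5, -2.4]
grip_width: 0.0254
grasp_force: 60.9
```

carry_out:
  increments: [0, 0, 0, 0, 0.18, 0, 0, 0, 0, 0.187, 0, 0, 0, 0, 0, 0, 0, 0, 0, 0, 0, 0, 0, 0, 0]

```text
clock: 13.5
eef_pos: [0.4318, -0.2514, 0.3298]
tool_rot: [0.99, -0.015, 0.138, -0.007]
ft_force: [0.5, -0.4, -1.3]
grip_width: 0.0257
grasp_force: 60.9
```

```bash
python3 t.py
python3 - <<'E'
from h import *
for c in ['side','top']:
    p=bot.camera(c)
    for n in ['tip','probe','deck_top']:
        for d in bot.place_of(p,n): print(c,n,d['p'],cw(p,d['xyz']))
    if c=='side': cv2.imwrite('pics/r.png',cv2.resize(p['pixels'][80:230,240:440],(800,600),interpolation=2))
E
```

```text
13.5 j [-0.6305  0.0369 -0.0168  1.297   0.1705  2.5598] p [ 0.4318 -0.2514  0.3298] f [ 0.4782 -0.4108 -1.2901] w 0.02565184093347669 60.888086557388306
org [ 0.457  -0.2503  0.3012] ax [-0.5305 -0.021   0.8474] tip [ 0.5026 -0.2485  0.2283] tip-F along N 0.10053614228731153 lat [0.026  0.0008 0.0163] angN 0.0035147082357781943
N in tool [-0.2777  0.0164 -0.9605] tool yaw -0.032452415948740286
side tip 0.26 [ 0.4212  0.0019 -0.0012]
side probe 0.82 [ 0.456  -0.2508  0.2952]
side deck_top 0.78 [ 0.5484 -0.2456  0.0867]
side deck_top 0.73 [0.3054 0.2265 0.0573]
side deck_top 0.61 [ 0.2993 -0.2265  0.0757]
top probe 0.47 [ 0.453  -0.2536  0.3021]
top deck_top 0.89 [0.303  0.2234 0.054 ]
top deck_top 0.77 [ 0.5519 -0.2465  0.0936]
top deck_top 0.57 [ 0.2994 -0.2334  0.0721]
```

View pics/r.png

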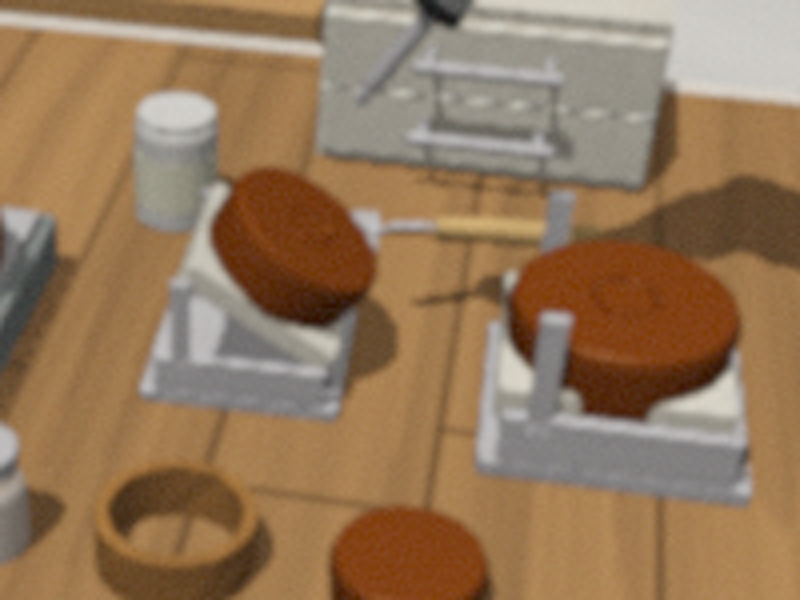

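```bash
sed -i 's/^F=.*; *N=/&/; s/F=np.array(\[.530,-.2475,.1268\])/F=np.array([.5283,-.2475,.1258])/' t.py; cat > u.py <<'E'
from t import *
import sys
o,M,p,org,ax,tip=st();h=float(sys.argv[1])
print('tip h',(tip-F)@N,'d tool cm',M.T@(F+h*N-tip)*100,'down N per cm',-M.T@N)
E
python3 u.py .015
```

```text
tip h 0.10084139245551034 d tool cm [-0.8051  0.0138  9.1673] down N per cm [ 0.2769 -0.0172  0.9607]
```

carry_out:
  increments: [0, -0.16, 0, 2.1, 0, 0, -0.16, 0, 2.1, 0, 0, -0.16, 0, 2.1, 0, 0, -0.16, 0, 1.7, 0, 0, -0.16, 0, 1.17, 0]

```text
clock: 14.52
eef_pos: [0.4493, -0.2502, 0.239]
tool_rot: [0.99, -0.015, 0.138, -0.007]
ft_force: [-0.2, -0.1, -1.3]
grip_width: 0.0255
grasp_force: 61.0
```

carry_out:
  increments: [0, 0, 0, 0, 0, 0, 0, 0, 0, 0, 0, 0.08, 0, 0.29, 0, 0, 0.08, 0, 0.29, 0, 0, 0, 0, 0, 0]

```text
clock: 15.15
eef_pos: [0.4525, -0.2503, 0.2346]
tool_rot: [0.99, -0.015, 0.138, -0.007]
ft_force: [-0.2, 0.1, -2.3]
grip_width: 0.0256
grasp_force: 60.9
```

```bash
python3 t.py; python3 u.py 0
cat > f.py <<'E'
from t import *
fs=[]
for c in ['side','top','side','top']:
    p=bot.camera(c);o=bot.get_obs();fs.append(o['ft_force'])
    if c=='side': q=p
f=np.mean(fs,0);print('f',f,'N comp',f@N,np.std(fs,0),'h',(st()[5]-F)@N)
cv2.imwrite('pics/c%d.png'%int(o['clock']*100),cv2.resize(q['pixels'][100:190,260:380],(800,600),interpolation=2))
E
python3 f.py
```

```text
15.15 j [-0.6012  0.0982 -0.1974  1.0497  0.164   2.5901] p [ 0.4525 -0.2503  0.2346] f [-0.2384  0.111  -2.2507] w 0.025568557004750324 60.9419310092926
org [ 0.4778 -0.2493  0.206 ] ax [-0.531  -0.0204  0.8472] tip [ 0.5235 -0.2475  0.1331] tip-F along N 0.008752369710360162 lat [-0.0002  0.0001 -0.0001] angN 0.0029086523743216473
N in tool [-0.2773  0.017  -0.9606] tool yaw -0.033820260603553295
tip h 0.008752369710360162 d tool cm [ 0.2637 -0.0029  0.8349] down N per cm [ 0.2773 -0.017   0.9606]
f [ 0.0018 -0.0128 -1.8381] N comp -1.5585758052876906 [0.4137 0.2324 0.4129] h 0.008950194345844724
```

carry_out:
  increments: [0, 0.08, 0, 0.29, 0, 0, 0.08, 0, 0.29, 0, 0, 0.06, 0, 0.19, 0, 0, 0.06, 0, 0.19, 0, 0, 0, 0, 0, 0]

```text
clock: 15.98
eef_pos: [0.4579, -0.2503, 0.2262]
tool_rot: [0.99, -0.015, 0.138, -0.007]
ft_force: [0.7, 0.1, -1.8]
grip_width: 0.0254
grasp_force: 60.9
```

```bash
python3 f.py; python3 t.py
```

```text
f [-0.6035  0.5217 -1.7294] N comp -1.1546283810514557 [0.3296 0.4191 0.451 ] h -0.001052946645221122
16.175 j [-0.5947  0.1113 -0.2046  1.0282  0.1625  2.5966] p [ 0.4578 -0.2503  0.2263] f [-0.9156  0.6655 -1.131 ] w 0.025165774808842706 60.954430103302
org [ 0.4831 -0.2493  0.1977] ax [-0.5311 -0.0202  0.8471] tip [ 0.5287 -0.2476  0.1248] tip-F along N -0.001052946645221122 lat [-0.0001 -0.0001 -0.0001] angN 0.00282755111699504
N in tool [-0.2772  0.0171 -0.9607] tool yaw -0.0338366816227155
```

carry_out:
  increments: [0, 0.03, 0, 0.1, 0, 0, 0.03, 0, 0.1, 0, 0, 0.03, 0, 0.1, 0, 0, 0, 0, 0, 0, 0, 0, 0, 0, 0]

```text
clock: 16.8
eef_pos: [0.4595, -0.2504, 0.2238]
tool_rot: [0.99, -0.015, 0.139, -0.007]
ft_force: [-2.5, 0.7, 0.2]
grip_width: 0.0254
grasp_force: 61.1
```

```bash
python3 f.py
```

```text
f [-1.7816  0.0995  0.2024] N comp 1.1149564384989221 [0.3285 0.4133 0.3211] h -0.004178766967542683
```

carry_out:
  increments: [0, 0.03, 0, 0.1, 0, 0, 0.02, 0, 0.06, 0, 0, 0, 0, 0, 0, 0, 0, 0, 0, 0, 0, 0, 0, 0, 0]

```text
clock: 17.62
eef_pos: [0.4605, -0.2504, 0.2223]
tool_rot: [0.99, -0.015, 0.139, -0.007]
ft_force: [-2.1, 1.0, -0.0]
grip_width: 0.0256
grasp_force: 61.2
```

```bash
python3 f.py; ls pics
```

```text
f [-2.2746  0.9502  0.5913] N comp 1.6911400151674583 [0.7946 0.6278 0.409 ] h -0.005897259637048797
c1535.png
c1617.png
c1700.png
c1782.png
crop.png
g.png
l.png
r.png
side0.png
top0.png
```

View pics/c1782.png

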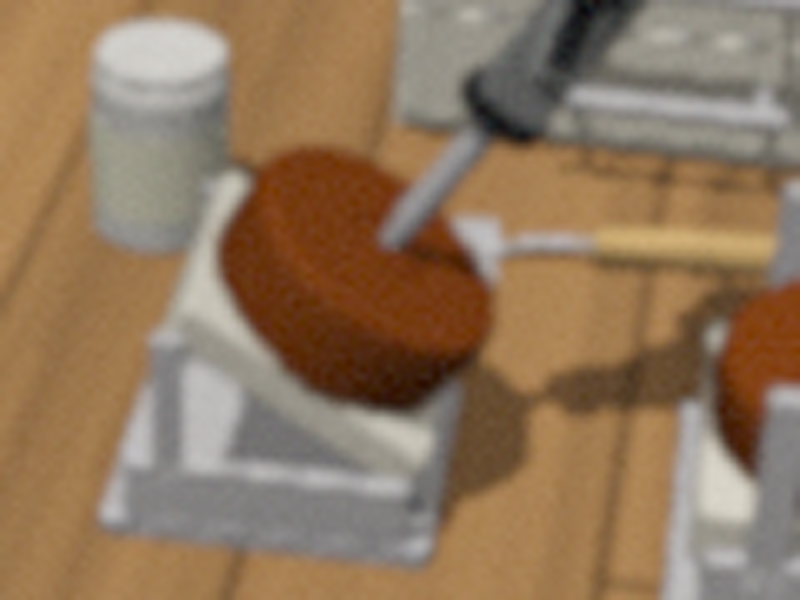

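carry_out:
  increments: [0, 0, 0, 0, 0, 0, 0, 0, 0, 0, 0, 0, 0, 0, 0, 0, 0, 0, 0, 0, 0, 0, 0, 0, 0]

```text
clock: 18.45
eef_pos: [0.4605, -0.2504, 0.2223]
tool_rot: [0.99, -0.015, 0.139, -0.007]
ft_force: [-1.3, 0.2, 0.2]
grip_width: 0.0252
grasp_force: 61.2
```

carry_out:
  increments: [0, 0, 0, 0, 0, 0, 0, 0, 0, 0, 0, 0, 0, 0, 0, 0, 0, 0, 0, 0, 0, 0, 0, 0, 0]

```text
clock: 19.08
eef_pos: [0.4605, -0.2504, 0.2223]
tool_rot: [0.99, -0.015, 0.139, -0.007]
ft_force: [-2.1, 0.1, 1.1]
grip_width: 0.0253
grasp_force: 61.2
```

carry_out:
  increments: [0, 0, 0, 0, 0, 0, 0, 0, 0, 0, 0, 0, 0, 0, 0, 0, 0, 0, 0, 0, 0, 0, 0, 0, 0]

```text
clock: 19.7
eef_pos: [0.4605, -0.2504, 0.2223]
tool_rot: [0.99, -0.015, 0.139, -0.007]
ft_force: [-2.4, 0.3, 1.1]
grip_width: 0.0253
grasp_force: 61.2
```

carry_out:
  increments: [0, 0, 0, 0, 0, 0, 0, 0, 0, 0, 0, 0, 0, 0, 0, 0, 0, 0, 0, 0, 0, 0, 0, 0, 0]

```text
clock: 20.32
eef_pos: [0.4605, -0.2504, 0.2223]
tool_rot: [0.99, -0.015, 0.139, -0.007]
ft_force: [-2.9, 0.6, -0.0]
grip_width: 0.0251
grasp_force: 61.2
```

```bash
python3 f.py; python3 t.py
```

```text
f [-2.2106  0.5304  0.9384] N comp 1.958764911970364 [0.5488 0.4684 0.1252] h -0.005903155970515305
20.525 j [-0.5914  0.118  -0.2077  1.0176  0.1618  2.5999] p [ 0.4605 -0.2504  0.2223] f [-1.5856  0.9403  0.9724] w 0.02558200379496602 61.23937368392944
org [ 0.4858 -0.2494  0.1936] ax [-0.5312 -0.0202  0.847 ] tip [ 0.5314 -0.2476  0.1208] tip-F along N -0.005903155970515305 lat [ 0.     -0.0002 -0.    ] angN 0.0027868674253919788
N in tool [-0.277   0.0172 -0.9607] tool yaw -0.03383466908470737
```

```bash
python3 - <<'E'
from t import *
tip=st()[5]
for c in ['side','top']:
    p=bot.camera(c);print(c,'F',px(p,F),'tip-at-face',px(p,F),'upslope18',px(p,F+.018*np.array([.8475,0,.5305])),'y+18',px(p,F+[0,.018,0]))
I=np.load('side0.npz');C=I['c'];print('side ring px 318,140 ->',C[139:142,317:320].reshape(-1,3).mean(0))
C=np.load('top0.npz')['c'];print('top ring 365,222',C[221:224,364:367].reshape(-1,3).mean(0))
a=np.load('side0.npz')['px'][115:165,285:340];b=np.load('top0.npz')['px'][195:245,335:395]
f=lambda i:cv2.resize(cv2.normalize(i[...,2],None,0,255,32),(400,400),interpolation=2)
cv2.imwrite('pics/ring.png',np.hstack([f(a),f(b)]))
E
```

```text
side F [317. 136.] tip-at-face [317. 136.] upslope18 [312. 133.] y+18 [316. 139.]
top F [365. 224.] tip-at-face [365. 224.] upslope18 [365. 219.] y+18 [359. 224.]
side ring px 318,140 -> [ 0.5232 -0.2308  0.1226]
top ring 365,222 [ 0.5343 -0.2484  0.1293]
```

View pics/ring.png

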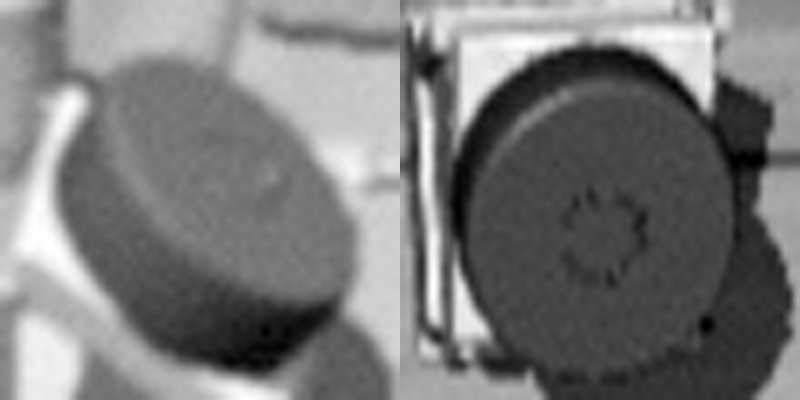

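The ring is centred at top pixel (366,225) and the tip target projects to (365,224). The sprung tip was held there about 3 s at roughly 3.4 N. Now I retreat along the normal and turn back by π.

carry_out:
  increments: [0, -0.28, 0.02, -0.96, 0, 0, -0.55, 0.03, -1.92, 0, 0, -0.69, 0.04, -2.4, 0, 0, -0.83, 0.05, -2.88, 0, 0, -0.83, 0.05, -2.88, 0]

```text
clock: 21.25
eef_pos: [0.3991, -0.2523, 0.3208]
tool_rot: [0.99, -0.015, 0.139, -0.007]
ft_force: [0.2, -0.1, -1.4]
grip_width: 0.0251
grasp_force: 60.8
```

carry_out:
  increments: [0, 0, 0, 0, -0.185, 0, 0, 0, 0, -0.185, 0, 0, 0, 0, -0.185, 0, 0, 0, 0, -0.185, 0, 0, 0, 0, -0.185]

```text
clock: 21.88
eef_pos: [0.3996, -0.2524, 0.3201]
tool_rot: [0.892, 0.431, 0.127, 0.056]
ft_force: [-0.0, -0.1, -1.4]
grip_width: 0.0255
grasp_force: 60.9
```

carry_out:
  increments: [0, 0, 0, 0, -0.185, 0, 0, 0, 0, -0.185, 0, 0, 0, 0, -0.185, 0, 0, 0, 0, -0.185, 0, 0, 0, 0, -0.185]

```text
clock: 22.5
eef_pos: [0.3996, -0.2524, 0.3201]
tool_rot: [0.606, 0.783, 0.089, 0.107]
ft_force: [0.1, 0.1, -2.8]
grip_width: 0.0248
grasp_force: 60.9
```

carry_out:
  increments: [0, 0, 0, 0, -0.185, 0, 0, 0, 0, -0.185, 0, 0, 0, 0, -0.185, 0, 0, 0, 0, -0.185, 0, 0, 0, 0, -0.185]

```text
clock: 23.12
eef_pos: [0.3996, -0.2523, 0.3201]
tool_rot: [0.193, 0.971, 0.032, 0.135]
ft_force: [1.0, 0.5, -2.3]
grip_width: 0.0255
grasp_force: 60.9
```

carry_out:
  increments: [0, 0, 0, 0, -0.183, 0, 0, 0, 0, -0.184, 0, 0, 0, 0, 0, 0, 0, 0, 0, 0, 0, 0, 0, 0, 0]

```text
clock: 23.75
eef_pos: [0.3996, -0.2523, 0.3198]
tool_rot: [0.016, 0.99, 0.007, 0.139]
ft_force: [-0.2, 0.1, -2.1]
grip_width: 0.0253
grasp_force: 60.9
```

```bash
python3 t.py; python3 d.py .5757 .2574 .285
```

```text
23.75 j [-0.6791 -0.0119 -0.0918  1.2781  0.181  -0.6276] p [ 0.3996 -0.2523  0.3198] f [-0.1523  0.1378 -2.1214] w 0.025306450582127438 60.89460611343384
org [ 0.3932 -0.2527  0.2821] ax [0.0037 0.0013 1.    ] tip [ 0.3929 -0.2528  0.1961] tip-F along N 0.13146901540067582 lat [-0.0656 -0.003  -0.0411] angN 0.5632396049154168
N in tool [ 0.2769 -0.0175 -0.9608] tool yaw 3.106778396354088
tool cm [-14.2679  51.3967   8.6706] norm 54.040481557565506 rows 10.8080963115131 per5 [-2.8536 10.2793  1.7341] per10 [-1.4268  5.1397  0.8671]
```

carry_out:
  increments: [0, -1.43, 4.7, 0.3, 0, 0, -1.43, 5.2, 0.3, 0, 0, -1.43, 5.2, 0.3, 0, 0, -1.43, 5.2, 0.9, 0, 0, -1.43, 5.2, 0.9, 0]

```text
clock: 24.38
eef_pos: [0.4833, 0.0023, 0.3183]
tool_rot: [0.016, 0.99, 0.007, 0.139]
ft_force: [0.8, -0.5, -1.9]
grip_width: 0.0253
grasp_force: 61.0
```

carry_out:
  increments: [0, -1.43, 5.2, 0.9, 0, 0, -1.43, 5.2, 0.9, 0, 0, -1.43, 5.2, 0.9, 0, 0, -1.43, 5.2, 0.9, 0, 0, -1.4, 5.1, 1, 0]

```text
clock: 25.0
eef_pos: [0.5717, 0.2596, 0.2978]
tool_rot: [0.016, 0.99, 0.007, 0.139]
ft_force: [0.9, -0.0, -1.5]
grip_width: 0.0255
grasp_force: 61.0
```

carry_out:
  increments: [0, 0, 0, 0, 0, 0, 0, 0, 0, 0, 0, 0, 0, 0, 0, 0, 0, 0, 0, 0, 0, 0, 0, 0, 0]

```text
clock: 25.62
eef_pos: [0.5713, 0.2567, 0.2986]
tool_rot: [0.016, 0.99, 0.007, 0.139]
ft_force: [-1.2, -0.1, -2.7]
grip_width: 0.0254
grasp_force: 61.1
```

```bash
python3 t.py; python3 - <<'E'
from h import *
for c in ['side','top']:
    p=bot.camera(c)
    for n in ['tip','probe','stand','stand_mouth']:
        for d in bot.place_of(p,n):
            w=cw(p,d['xyz'])
            if abs(w[1]-.25)<.1: print(c,n,round(d['p'],2),w)
    if c=='side':
        C=cloud(p);k=(np.hypot(C[...,0]-.571,C[...,1]-.258)<.06)&(p['range_z']>0)
        for a,b in [(.02,.05),(.06,.098),(.155,.205),(.168,.215)]:
            P=C[k&(C[...,2]>a)&(C[...,2]<b)];print(a,len(P),P.mean(0))
        cv2.imwrite('pics/i.png',cv2.resize(p['pixels'][200:320,190:340],(750,600),interpolation=2))
E
```

```text
25.625 j [ 0.4797  0.2747  0.1853  1.2281 -0.1186  0.4966] p [0.5713 0.2567 0.2986] f [-1.1732 -0.0812 -2.6794] w 0.02544725820034742 61.08154535293579
org [0.565  0.2564 0.2609] ax [0.003  0.0012 1.    ] tip [0.5647 0.2563 0.1749] tip-F along N 0.013474177110047293 lat [0.0436 0.504  0.0377] angN 0.5625900212533876
N in tool [ 0.2762 -0.0173 -0.9609] tool yaw 3.106800892783845
side tip 0.47 [0.5706 0.2559 0.1754]
side probe 0.81 [0.5673 0.2586 0.2585]
side probe 0.43 [0.5723 0.2617 0.0971]
side stand 0.92 [0.571  0.2587 0.0007]
side stand_mouth 0.93 [0.5738 0.2569 0.0992]
0.02 138 [0.5676 0.2724 0.0349]
0.06 236 [0.5695 0.2677 0.0814]
0.155 55 [0.5639 0.2634 0.1919]
0.168 87 [0.5639 0.2634 0.1986]
top probe 0.63 [0.5636 0.2535 0.2586]
top stand 0.78 [0.5757 0.255  0.0044]
top stand_mouth 0.91 [0.5737 0.257  0.1003]
```

View pics/i.png

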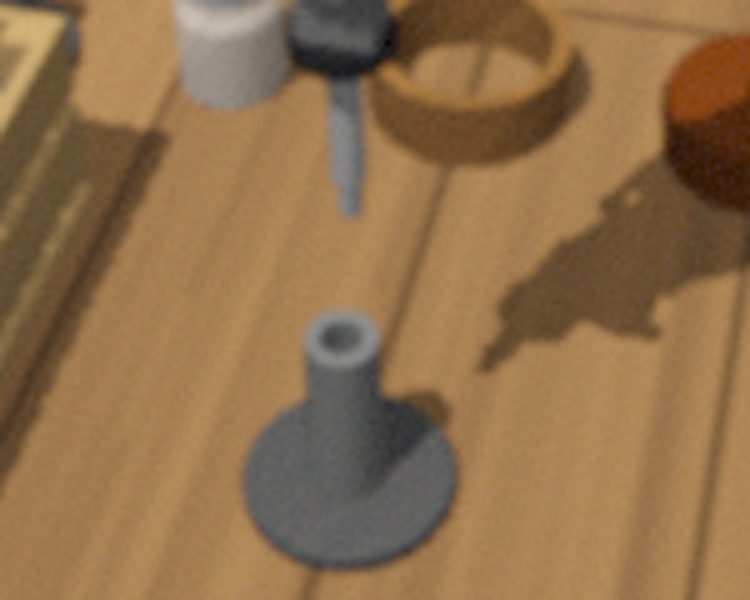

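The stem hangs plumb just −x of the mouth, at (347,210) in the crop, with the mouth at (342,338). I align it and then descend.

```bash
python3 d.py .5765 .2578 .2786;python3 - <<'E'
from t import *
o,M,*_=st();print('down per cm',M.T@np.array([0,0,-1]))
E
```

```text
tool cm [0.0234 0.0008 1.9947] norm 1.9948784340684222 rows 0.39897568681368445 per5 [0.0047 0.0002 0.3989] per10 [0.0023 0.0001 0.1995]
down per cm [ 0.274  -0.0181  0.9616]
```

carry_out:
  increments: [0, 0.02, 0, 2, 0, 0, 0.44, -0.03, 1.54, 0, 0, 0.44, -0.03, 1.54, 0, 0, 0.44, -0.03, 1.54, 0, 0, 0.27, -0.02, 0.96, 0]

```text
clock: 26.75
eef_pos: [0.5762, 0.2576, 0.2195]
tool_rot: [0.015, 0.99, 0.007, 0.138]
ft_force: [0.1, -0.2, -2.4]
grip_width: 0.0253
grasp_force: 61.2
```

carry_out:
  increments: [0, 0.14, -0.01, 0.48, 0, 0, 0.14, -0.01, 0.48, 0, 0, 0.14, -0.01, 0.48, 0, 0, 0.14, -0.01, 0.48, 0, 0, 0, 0, 0, 0]

```text
clock: 27.38
eef_pos: [0.5765, 0.2575, 0.2003]
tool_rot: [0.015, 0.99, 0.007, 0.139]
ft_force: [0.7, -0.4, -3.3]
grip_width: 0.0255
grasp_force: 61.1
```

```bash
python3 t.py
```

```text
27.375 j [ 0.4767  0.3228 -0.0044  0.991  -0.118   0.4926] p [0.5765 0.2575 0.2003] f [ 0.7391 -0.4001 -3.2754] w 0.025466962083714774 61.05501651763916
org [0.5702 0.2571 0.1626] ax [0.0038 0.0021 1.    ] tip [0.5699 0.2569 0.0766] tip-F along N -0.07256652474219168 lat [0.0031 0.5032 0.0123] angN 0.56338820142449
N in tool [ 0.277  -0.0176 -0.9607] tool yaw 3.1080976535593283
```

In the bore at 23 mm depth with no lateral force. I continue the remaining 62 mm, slower at the end.

carry_out:
  increments: [0, 0.33, -0.02, 1.15, 0, 0, 0.33, -0.02, 1.15, 0, 0, 0.33, -0.02, 1.15, 0, 0, 0.27, -0.02, 0.96, 0, 0, 0.14, -0.01, 0.48, 0]

```text
clock: 28.0
eef_pos: [0.5764, 0.2576, 0.1489]
tool_rot: [0.015, 0.99, 0.007, 0.138]
ft_force: [0.9, 0.2, -0.4]
grip_width: 0.0256
grasp_force: 61.2
```

carry_out:
  increments: [0, 0.14, -0.01, 0.48, 0, 0, 0.08, 0, 0.29, 0, 0, 0.05, 0, 0.19, 0, 0, 0.03, 0, 0.1, 0, 0, 0, 0, 0, 0]

```text
clock: 28.62
eef_pos: [0.5763, 0.2578, 0.1386]
tool_rot: [0.015, 0.99, 0.007, 0.138]
ft_force: [-0.0, -0.3, -2.5]
grip_width: 0.0254
grasp_force: 61.2
```

```bash
python3 t.py
```

```text
28.625 j [ 0.477   0.3692 -0.1063  0.8427 -0.1177  0.4928] p [0.5763 0.2578 0.1386] f [-0.0341 -0.3052 -2.4725] w 0.025358218556870916 61.23813986778259
org [0.57   0.2574 0.101 ] ax [0.004  0.0017 1.    ] tip [0.5696 0.2572 0.015 ] tip-F along N -0.1246754336679189 lat [-0.0248  0.5026 -0.0052] angN 0.5636151938342078
N in tool [ 0.2772 -0.0171 -0.9606] tool yaw 3.1082570768356215
```

carry_out:
  increments: [0, 0.03, 0, 0.1, 0, 0, 0.03, 0, 0.1, 0, 0, 0.03, 0, 0.1, 0, 0, 0, 0, 0, 0, 0, 0, 0, 0, 0]

```text
clock: 29.25
eef_pos: [0.5764, 0.2578, 0.1377]
tool_rot: [0.015, 0.99, 0.007, 0.139]
ft_force: [-5.9, -0.2, 8.5]
grip_width: 0.0257
grasp_force: 62.9
```

```bash
python3 t.py
```

```text
29.25 j [ 0.4773  0.3691 -0.1099  0.8373 -0.1182  0.4929] p [0.5764 0.2578 0.1377] f [-5.918  -0.2103  8.5105] w 0.02567190959192787 62.880427837371826
org [0.5701 0.2575 0.1   ] ax [0.0021 0.0013 1.    ] tip [0.57   0.2574 0.014 ] tip-F along N -0.12570472572111135 lat [-0.025   0.5027 -0.0053] angN 0.5616673623382704
N in tool [ 0.2754 -0.0167 -0.9612] tool yaw 3.108117562552527
```

The collar is seated (origin at z = 0.100, 8.5 N). I release and withdraw.

carry_out:
  increments: [3.5, 0, 0, 0, 0, 5, 0, 0, 0, 0, 8.54, 0, 0, 0, 0, 8.54, 0, 0, 0, 0, 8.54, 0, 0, 0, 0]

```text
clock: 29.88
eef_pos: [0.5764, 0.2578, 0.1354]
tool_rot: [0.015, 0.99, 0.007, 0.138]
ft_force: [-0.5, -0.2, -0.4]
grip_width: 0.0856
grasp_force: 0.0
```

carry_out:
  increments: [8.54, -0.55, 0.04, -1.92, 0, 8.54, -0.82, 0.05, -2.88, 0, 8.54, -1.1, 0.07, -3.85, 0, 8.54, -1.1, 0.07, -3.85, 0, 8.54, -1.1, 0.07, -3.85, 0]

```text
clock: 30.5
eef_pos: [0.5764, 0.2577, 0.307]
tool_rot: [0.015, 0.99, 0.007, 0.139]
ft_force: [1.7, 0.8, -0.4]
grip_width: 0.0858
grasp_force: 0.0
```

carry_out:
  increments: [8.54, 2, -4, -2, 0, 8.54, 2, -4, -2, 0, 8.54, 2, -4, -2, 0, 8.54, 0, 0, 0, 0, 8.54, 0, 0, 0, 0]

```text
clock: 31.12
eef_pos: [0.4993, 0.1393, 0.3449]
tool_rot: [0.015, 0.99, 0.007, 0.139]
ft_force: [0.4, 0.1, -0.6]
grip_width: 0.0852
grasp_force: 0.0
```

```bash
python3 - <<'E'
from h import *
o=bot.get_obs();print(o['clock'],o['eef_pos'],o['ft_force'])
for n in ['side','top']:
    p=bot.camera(n);C=cloud(p)
    k=(np.hypot(C[...,0]-.571,C[...,1]-.258)<.05)&(p["range_z"]>0)
    for a,b in[(.178,.22),(.15,.17),(.13,.15),(.105,.13)]:
        P=C[k&(C[...,2]>a)&(C[...,2]<b)];print(n,a,len(P),P.mean(0),P[:,2].max())
    for d in bot.place_of(p,'probe'): print(d['p'],cw(p,d['xyz']))
    if n=='side': cv2.imwrite('pics/end.png',p['pixels'])
E
```

```text
31.125 [0.4993 0.1393 0.3449] [ 0.413   0.0767 -0.5992]
side 0.178 191 [0.5693 0.2631 0.1848] 0.18951872203925413
side 0.15 125 [0.5682 0.2703 0.1606] 0.16992273762554055
side 0.13 121 [0.5674 0.2698 0.1401] 0.14983873909367496
side 0.105 195 [0.5674 0.2698 0.1152] 0.12993302800673157
0.6 [0.5727 0.2602 0.095 ]
top 0.178 99 [0.5692 0.2564 0.1847] 0.1911838907273915
top 0.15 21 [0.5682 0.2468 0.1601] 0.16954818702676588
top 0.13 22 [0.5625 0.249  0.1395] 0.14869089230577237
top 0.105 49 [0.5642 0.2485 0.1121] 0.125153935751944
0.56 [0.5689 0.2532 0.099 ]
0.31 [ 0.5747 -0.0065  0.0007]
```

View pics/end.png

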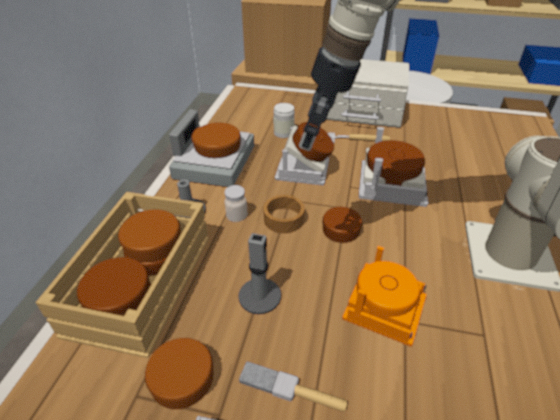

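The thermometer is upright in its stand at (258,270) at the original height, nothing else has moved, and the arm is clear. Handing in.

```bash
python3 -c "
from workcell import bot
print(bot.job_done())"
```

```text
the job is handed in; nothing more can be done
None
```

I pressed the thermometer's tip squarely inside the cake's ring at about 3.4 N, held it there for about 3 s, put it back upright in its stand with the collar on the rim, and handed the job in at about 31 s; no verdict came back.

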